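# Set the polisher's speed by clicks and switch it on

### The arm

A 6-joint arm with a two-finger parallel gripper is mounted at the origin on the work surface. World frame = base frame: x ahead of the robot, y to its left, z up, the work surface at z = 0. Lengths are in mm, angles in degrees, forces in N, time in s.
With the tool pointing down it reaches from about 275 to 825 mm from the base axis. Payload 5.2 kg.
Tool frame: the origin (TCP) lies at the centre of the arm's flange, where the gripper is bolted on; the fingertips stand 186 mm ahead of it and the grasp point (between the pads) lies 167 mm ahead of it; z points along the fingers, y is the line along which they close (so a half turn about z gives the same grasp; the last joint's range is limited). The gripper opens to 93 mm and grips with 3 to 60 N. Pads are 15 mm wide; open, the fingers measure 128 mm over their backs; the gripper's body (75 mm by 188 mm) begins 65 mm behind the grasp point.
Start: joints at [-77.166, 14.817, 87.949, -0, 77.235, -11.62], TCP at [227.699, -500.659, 404.753] pointing down, gripper open.
Joint ranges: [-179.93, 179.93], [-52.35, 119.4], [10.71, 147.94], [-69.91, 249.91], [12.55, 155.21], [-178.61, 178.61]. Speed limits (degrees/s): [147.25, 147.25, 180, 180, 180, 180].

### API

Orientations are given as [roll, pitch, yaw] about the fixed x, y, z axes, in that order (R = Rz(yaw) Ry(pitch) Rx(roll)).
In Python, from bench import telemetry, imaging, arm gives the robot as it stands.
- The arm moves only by the tool step_arm, never from a script. Its argument "plan" is a list of rows, each a list of 7 numbers: the finger opening in mm, from 0 to 93, then the shift along the tool's x, y, z in mm, then the turn, a rotation vector about the tool's x, y, z in rad. A call has 1 to 8 rows; each row shifts and turns the commanded pose from where the row before left it, along the tool's axes as they then stand; what a row does not reach is not made up. A row lasts 1/10 s, in which the tool goes at most 50 mm and 8.59 degrees, less where a joint would pass 70% of its speed; a pose out of reach is approached as far as the arm can. A call is refused whole if a number of a shift passes 50 or a number of a turn 0.15, either way. A call with a gripper value outside its range is refused whole. The fingers move at their own pace and stop on an object; the grip force is fixed at half the most. Time passes only in rows, so rows that do not move let the fingers close. It gives the time, the measured TCP pose, the force, the opening and the grip force at its end, in the units of the state.
- telemetry.sense(): the state, without advancing time (a new reading comes with each control period).
- imaging.capture(name): name is "scene" or "top"; returns a dict with "pixels" (480x640x3 uint8, red, green, blue), "vertical_fov" (degrees; the focal length in pixels is half the picture's height over the tangent of half this angle, whatever the lens; pixels are square), "cx", "cy" (the principal point, pixels), "rvec" (rotation vector, rad) and "tvec" (3), from world to camera coordinates, as OpenCV has them. Camera axes: x right, y down, z forward; pixel columns grow to the right and rows downward; lengths in mm; the calibration is good to about 2 mm. A picture is of the moment at which its call begins. There is no depth.
- arm.sign_off(): hands the job in; it is judged then, once.
The state is a dict: "time": time; "joint_positions": joint angles; "dq": joint speeds; "tau": joint torques, N m; "ee_pos": TCP position; "orientation": TCP orientation; "ft_force": force on the tool from outside, world axes, zero at the start; "wrist_torque": the same for the moment, N m; "width": finger opening in mm; "grasp_force": force on a finger pad.
Only numpy, scipy, OpenCV 4.12 (cv2) and the standard library are available. Lean on these libraries where they do the work, as an engineer would, in place of code of your own. Each camera call takes 0.05 s, during which the arm holds its last target. There are 200 camera calls.

### The job

The polisher's controller has lost its speed scale and pointer, so set the speed by feel: push the black dial down just far enough to free it (gently, never hard down), turn it anticlockwise back until it rests on its stop without straining the stop, then turn it clockwise exactly three clicks and let it spring back up. Then push the lever of the starter box fully over to its far side to switch the polisher on, let go, and leave the other things on the bench where they are.

Things in the scene. Friction and masses are not known exactly. Their poses are not given: they have to be found in the camera images.
- controller: Speed controller, fixed: grey box with an aluminium top, 130 x 130 x 70 mm high; origin at the centre of its underside, z up. A black push-to-turn dial stands on the middle of its top and turns about the box's vertical centre line.
- dial_grip (a point): Black dial: round skirt (52 mm across, 8 mm thick) carrying an upright grip bar 46 mm long, 14 mm thick, 37 mm high. This point is in the bar on the turning axis, 16 mm below its top, 20 mm above the skirt's upper face, 108 mm above the bench when up. Axes turn with the dial: x along the bar, z up. Let go, it springs up and locks in the click it stands in (half-way between two it can jam).
- dial_skirt (a point): Centre of the skirt's underside, 80 mm above the bench when up, on the turning axis. Up, the dial is locked (0.05 rad play). It sinks against a spring: starts at about 3.5 N, then 1.5 N more per mm. Free to turn from 3 mm down (8 N); must not go over 6 mm down (12.5 N); bottoms at 8 mm. About 10 N is right, kept on while it turns.
- dial_top (a point): Middle of the top of the dial's grip bar, 124 mm above the bench when up. Clicks are 0.314 rad (18 degrees) apart: a click takes 0.15 to 0.25 N m to leave, the resistance changes sign half way, and is zero when settled in the next. Positions: on the stop and one to five clicks clockwise of it (from above); starts one to four from it.
- panel (a point): Centre of the controller's top face, 70 mm above the bench. Nothing on it shows where the stop is, and the stop's angle to the box differs each time: it must be felt. It is a springy buffer: on past it, the resistance grows to about 0.35 N m at 0.03 rad, 0.5 N m at 0.06 rad and 0.7 N m at 0.12 rad; more than 0.14 rad past the stop strains it.
- starter: Starter box, fixed: green box 110 x 100 x 55 mm high, origin at the centre of its underside, z up, with a grey block (70 x 50 x 25 mm high) on its top that carries the lever's pivot: the axis runs along the box's own y, 77 mm above the bench, over the origin.
- switch_tip (a point): Centre of the black ball (26 mm across) at the end of the starter's steel lever, 80 mm from the pivot; the rod is 10 mm thick. Off, the lever leans up to 0.5 rad towards the box's own -x; on (fully over) it rests on its end stop leaning 0.5 rad to the box's own +x, the ball then 38 mm to the +x side of the pivot and 147 mm above the bench. It takes about 1 N at the ball and stays where it is left.
- jar_mid (a point): Middle of a closed glass jar with a steel cap, 64 mm across, 85 mm high, loose, upright on the bench; bystander.
- felt_mid (a point): Middle of a grey felt polishing wheel lying flat, 90 mm across, 22 mm thick, loose; bystander.
- bar_mid (a point): Middle of a bar of polishing compound in a card sleeve, 110 x 36 x 36 mm, loose; bystander.

How it is judged:
By the outcome, as a careful person would: the job done as asked, in the order asked, and still so for the second after the job is handed in, with the robot touching nothing.
It also fails if it takes over 72 s, if anything falls off the work surface, if the arm or the gripper's body presses on something with over 40 N, if the wrist force passes 120 N, or if a joint passes its speed limit or range.

## Working session

There is one attempt and no reset: what is moved stays moved. The work goes in short steps, Python scripts to look and compute and a tool call to move; the robot and the scene stay as the last step left them, time stands still between calls to the robot, and variables do not carry over. Pictures are saved under pics/ and viewed, at most 10 in all, crops included, and the job is handed in when it is done.

Besides the shell and the picture viewer there is one more tool, called after ">>>" as a command line: name --pt "numbers of a row" for each row, then --argument value for the rest. step_arm: Moves the arm, as the interface text tells. Its arguments: {"type":"object","properties":{"plan":{"type":"array","items":{"type":"array","items":{"type":"number"}}}},"required":["plan"]}

```bash
mkdir -p pics; ls; python3 - <<'E'
from bench import telemetry, imaging
import cv2,pickle
print(telemetry.sense())
d={}
for n in("scene","top"):
    c=imaging.capture(n); d[n]=c; cv2.imwrite(f"pics/{n}0.png",c["pixels"][:,:,::-1]); print(n,c["vertical_fov"],c["cx"],c["cy"],c["rvec"],c["tvec"],[k for k in c])
pickle.dump(d,open("caps.pkl","wb"))
E
```

```text
pics
{'time': 0.0, 'joint_positions': array([-7.71659463e+01,  1.48578562e+01,  8.80112554e+01, -1.33904152e-03,
        7.72342971e+01, -1.16180926e+01]), 'dq': array([-0.00222089, -0.01286693,  0.00574736, -0.04829634,  0.04314989,
        0.02244418]), 'tau': array([ 3.09533905e-03, -4.37306678e+01, -2.84003913e+01,  7.23234611e-02,
        4.11069975e-02, -1.23652771e-04]), 'ee_pos': array([ 227.64378267, -500.43567002,  403.92934316]), 'orientation': array([-1.79898447e+02, -1.95465107e-02,  2.44524259e+01]), 'ft_force': array([ 0.4172929 , -0.63132128,  0.68751178]), 'wrist_torque': array([-0.0299117 , -0.03193177, -0.01695676]), 'grasp_force': 0.0, 'width': 92.65299694813089}
scene 47.60376533978492 321.62441751808075 238.5637996195575 [ 0.7458168   2.55123678 -1.20094978] [ 490.99013252 -107.86916227 1418.41851507] ['pixels', 'vertical_fov', 'cx', 'cy', 'rvec', 'tvec']
top 50.328544079283105 309.00950794987233 246.221920482314 [ 2.16489268 -2.12715738  0.18968037] [ -14.37915321  607.1811677  1187.33115607] ['pixels', 'vertical_fov', 'cx', 'cy', 'rvec', 'tvec']
```

View pics/scene0.png

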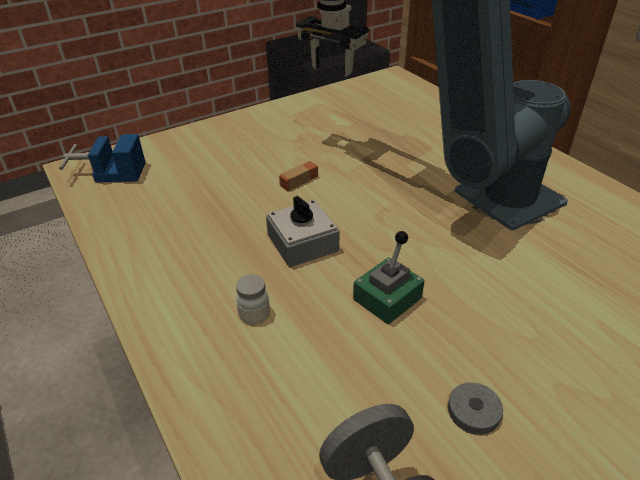

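View pics/top0.png

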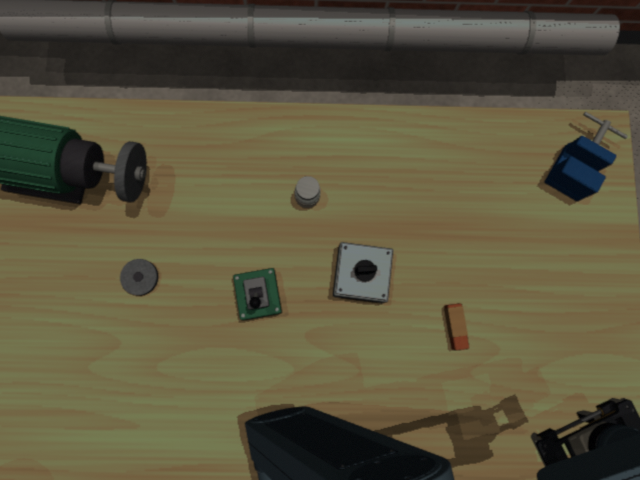

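The scene view shows the controller at about (302,228), the starter at (390,288) with its ball at (401,238). In the top view the controller is at (364,272), the starter at (257,294), the ball at (255,303), the jar at (307,192) and the bar at (457,327). I'll zoom in for accurate corners.

```bash
cat > h.py <<'E'
import numpy as np,cv2
def cam(c):
    h=c["pixels"].shape[0]; f=h/2/np.tan(np.radians(c["vertical_fov"]/2))
    R=cv2.Rodrigues(np.array(c["rvec"],float))[0]; return np.array([[f,0,c["cx"]],[0,f,c["cy"]],[0,0,1]]),R,np.array(c["tvec"],float)
def ray(c,uv,z):
    K,R,t=cam(c); d=R.T@np.linalg.solve(K,[*uv,1]); o=-R.T@t; return o+d*(z-o[2])/d[2]
def proj(c,P):
    K,R,t=cam(c); p=cv2.projectPoints(np.array(P,float).reshape(-1,1,3),cv2.Rodrigues(R)[0],t,K,None)[0]; return p.reshape(-1,2)
E
python3 - <<'E'
import pickle,cv2,numpy as np
d=pickle.load(open("caps.pkl","rb"))
def crop(n,u,v,w=80,h=60):
    p=d[n]["pixels"][v:v+h,u:u+w,::-1]; return cv2.resize(p,(400,300),interpolation=cv2.INTER_CUBIC)
m=np.vstack([np.hstack([crop("top",324,240),crop("top",217,264)]),np.hstack([crop("scene",262,190),crop("scene",350,228,100,75)])])
cv2.imwrite("pics/m.png",m)
E
```

```text
(no output)
```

View pics/m.png

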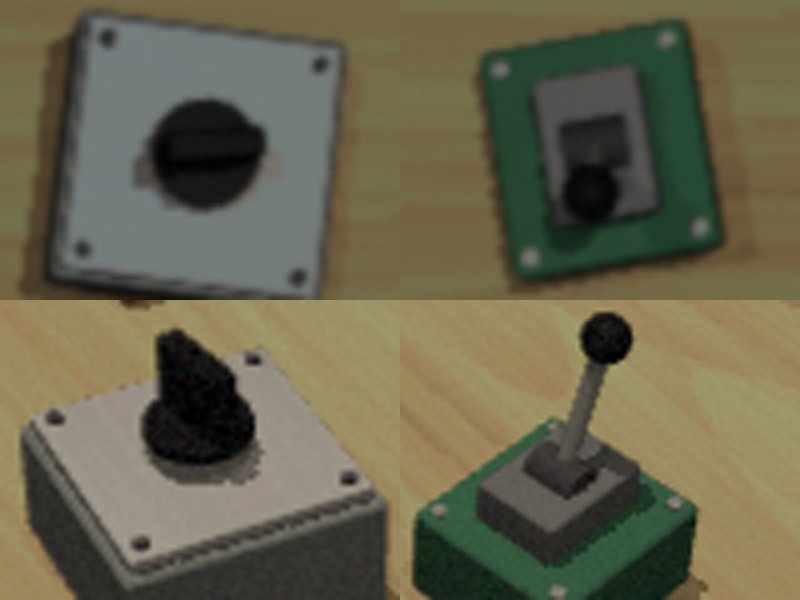

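Crops: controller screws, dial bar and starter screws are all clear, and the ball is at mosaic (590,192) in top and (606,338) in scene. Next I compute poses from these.

```bash
python3 - <<'E'
import pickle,numpy as np
from h import *
from scipy.optimize import least_squares
d=pickle.load(open("caps.pkl","rb"))
px=lambda pts,o,s:[(o[0]+(x+.5)/s-.5,o[1]+(y+.5)/s-.5) for x,y in pts]
T,S=d["top"],d["scene"]
ct=px([(107,38),(320,65),(297,277),(83,249)],(324,240),5)
cs=px([(55,118),(253,58),(348,178),(141,244)],(262,190),5)
st=px([(100,70),(267,38),(301,228),(130,258)],(217,264),5)
ss=px([(39,211),(155,127),(275,204),(159,293)],(350,228),4)
for nm,c,p,z in(("ctop",T,ct,70),("cscn",S,cs,70),("stop",T,st,55),("sscn",S,ss,55)):
    W=np.array([ray(c,q,z+1)[:2] for q in p]); e=np.roll(W,-1,0)-W
    print(nm,W.mean(0).round(1),np.linalg.norm(e,axis=1).round(1),(np.degrees(np.arctan2(e[:,1],e[:,0]))).round(1)); print(W.round(1).tolist())
b=px([(190,192)],(217,264),5)[0]; b2=px([(206,38)],(350,228),4)[0]
f=lambda X:np.r_[proj(T,X)[0]-b,proj(S,X)[0]-b2]
r=least_squares(f,[400,0,147]);print("ball",r.x.round(1),r.fun.round(2))
# bar top ends
for z in(124,):
  print("bar top",[ray(T,q,z)[:2].round(1) for q in px([(165,152),(265,140)],(324,240),5)], "scn ridge",[ray(S,q,z)[:2].round(1) for q in px([(170,32),(236,77)],(262,190),5)])
E
```

```text
ctop [ 547.2 -134.1] [102.1 101.4 101.2 101. ] [-96.2 173.4  83.6  -6.1]
[[603.0, -88.9], [591.9, -190.4], [491.2, -178.7], [502.6, -78.2]]
cscn [ 547.3 -137.3] [102.  102.6 101.6 101.9] [174.4  83.1  -6.  -96.7]
[[592.0, -193.1], [490.5, -183.1], [502.8, -81.2], [603.8, -91.8]]
stop [491.3 118.8] [80.5 91.5 81.3 90. ] [ -78.  -168.3  100.9   11.2]
[[527.4, 167.2], [544.1, 88.4], [454.5, 69.9], [439.2, 149.7]]
sscn [491.  116.2] [90.4 81.3 89.5 80.3] [-168.1  100.8   11.2  -78.5]
[[543.0, 85.8], [454.5, 67.2], [439.3, 147.1], [527.0, 164.5]]
ball [466.2 113.3 154.6] [ 0.26 -0.28  0.34  0.03]
bar top [array([ 542.9, -110.8]), array([ 549.2, -156.1])] scn ridge [array([ 548.5, -157.3]), array([ 541.4, -111.8])]
```

```bash
cat >> h.py <<'E'
def rows(p,q,n):
    """tool-down poses (x,y,z,yaw deg); n equal rows along the tool's axes as they stand"""
    p,q=np.array(p,float),np.array(q,float); s=(q-p)/n; out=[]
    for i in range(n):
        a=np.radians(p[3]+s[3]*i); out.append([round(v,1) for v in (np.cos(a)*s[0]+np.sin(a)*s[1], np.sin(a)*s[0]-np.cos(a)*s[1], -s[2])]+[0,0,round(-np.radians(s[3]),4)])
    return out
E
python3 - <<'E'
from h import *
for r in rows((227.6,-500.5,404.3,24.45),(546.7,-135.2,330,98.5),14): print(r)
E
```

```text
[np.float64(31.5), np.float64(-14.3), np.float64(5.3), 0, 0, np.float64(-0.0923)]
[np.float64(32.7), np.float64(-11.3), np.float64(5.3), 0, 0, np.float64(-0.0923)]
[np.float64(33.6), np.float64(-8.3), np.float64(5.3), 0, 0, np.float64(-0.0923)]
[np.float64(34.3), np.float64(-5.1), np.float64(5.3), 0, 0, np.float64(-0.0923)]
[np.float64(34.6), np.float64(-2.0), np.float64(5.3), 0, 0, np.float64(-0.0923)]
[np.float64(34.6), np.float64(1.2), np.float64(5.3), 0, 0, np.float64(-0.0923)]
[np.float64(34.4), np.float64(4.4), np.float64(5.3), 0, 0, np.float64(-0.0923)]
[np.float64(33.8), np.float64(7.6), np.float64(5.3), 0, 0, np.float64(-0.0923)]
[np.float64(33.0), np.float64(10.7), np.float64(5.3), 0, 0, np.float64(-0.0923)]
[np.float64(31.8), np.float64(13.6), np.float64(5.3), 0, 0, np.float64(-0.0923)]
[np.float64(30.5), np.float64(16.5), np.float64(5.3), 0, 0, np.float64(-0.0923)]
[np.float64(28.8), np.float64(19.3), np.float64(5.3), 0, 0, np.float64(-0.0923)]
[np.float64(26.9), np.float64(21.8), np.float64(5.3), 0, 0, np.float64(-0.0923)]
[np.float64(24.8), np.float64(24.2), np.float64(5.3), 0, 0, np.float64(-0.0923)]
```

>>> step_arm --pt "93 31.5 -14.3 5.3 0 0 -0.0923" --pt "93 32.7 -11.3 5.3 0 0 -0.0923" --pt "93 33.6 -8.3 5.3 0 0 -0.0923" --pt "93 34.3 -5.1 5.3 0 0 -0.0923" --pt "93 34.6 -2 5.3 0 0 -0.0923" --pt "93 34.6 1.2 5.3 0 0 -0.0923" --pt "93 34.4 4.4 5.3 0 0 -0.0923" --pt "93 33.8 7.6 5.3 0 0 -0.0923"

```text
time: 0.9
ee_pos: [410.6, -290.7, 361.8]
orientation: [-180.0, -0.0, 67.0]
ft_force: [-0.6, 0.3, 0.1]
width: 92.8
grasp_force: 0.0
```

>>> step_arm --pt "93 33 10.7 5.3 0 0 -0.0923" --pt "93 31.8 13.6 5.3 0 0 -0.0923" --pt "93 30.5 16.5 5.3 0 0 -0.0923" --pt "93 28.8 19.3 5.3 0 0 -0.0923" --pt "93 26.9 21.8 5.3 0 0 -0.0923" --pt "93 24.8 24.2 5.3 0 0 -0.0923" --pt "93 0 0 0 0 0 0" --pt "93 0 0 0 0 0 0"

```text
time: 1.7
ee_pos: [546.7, -134.8, 329.9]
orientation: [-179.9, -0.0, 98.5]
ft_force: [0.3, 0.6, -0.7]
width: 93.0
grasp_force: 0.0
```

>>> step_arm --pt "93 0 0 15 0 0 0" --pt "93 0 0 15 0 0 0" --pt "60 0 0 12 0 0 0" --pt "40 0 0 6 0 0 0" --pt "30 0 0 4.5 0 0 0" --pt "30 0 0 0 0 0 0" --pt "30 0 0 0 0 0 0"

```text
time: 2.4
ee_pos: [546.9, -135.6, 278.5]
orientation: [180.0, 0.0, 98.5]
ft_force: [0.7, 0.8, -0.0]
width: 57.9
grasp_force: 0.0
```

```bash
python3 - <<'E'
from bench import telemetry, imaging
import cv2,numpy as np
s=telemetry.sense(); print({k:np.round(s[k],3) for k in("time","ee_pos","orientation","ft_force","wrist_torque","width")})
i=[cv2.resize(imaging.capture(n)["pixels"][v:v+90,u:u+80,::-1],(400,450),interpolation=cv2.INTER_CUBIC) for n,u,v in(("scene",262,160),("top",324,220))]
cv2.imwrite("pics/g1.png",np.hstack(i))
E
```

```text
{'time': np.float64(2.4), 'ee_pos': array([ 546.868, -135.634,  278.489]), 'orientation': array([1.79969e+02, 2.30000e-02, 9.84730e+01]), 'ft_force': array([ 0.665,  0.769, -0.011]), 'wrist_torque': array([-0.051, -0.035, -0.042]), 'width': np.float64(57.912)}
```

View pics/g1.png

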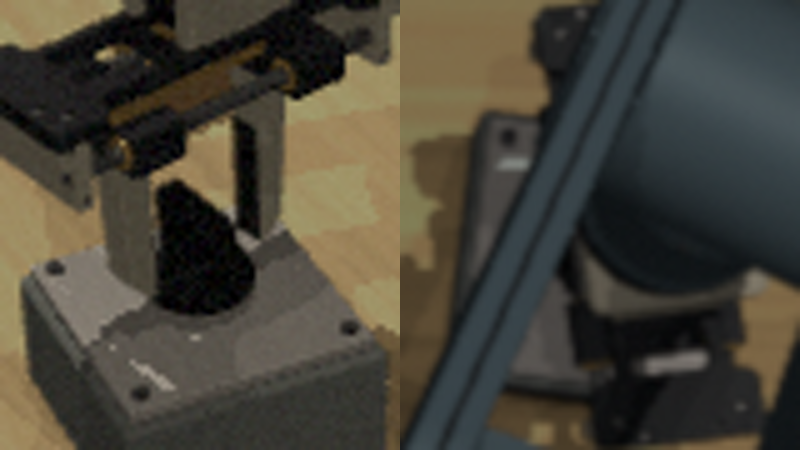

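The scene picture shows the fingers on either side of the grip bar at about (200,250), clear of the skirt. Closing now.

>>> step_arm --pt "20 0 0 0 0 0 0" --pt "17 0 0 0 0 0 0" --pt "17 0 0 0 0 0 0" --pt "15 0 0 0 0 0 0" --pt "10 0 0 0 0 0 0" --pt "5 0 0 0 0 0 0" --pt "5 0 0 0 0 0 0" --pt "5 0 0 0 0 0 0"

```text
time: 3.3
ee_pos: [547.2, -135.3, 278.2]
orientation: [179.9, 0.0, 98.5]
ft_force: [4.8, 1.4, -2.0]
width: 14.3
grasp_force: 29.5
```

```bash
cat > s.py <<'E'
from bench import telemetry
import numpy as np
s=telemetry.sense(); print({k:np.round(s[k],3).tolist() for k in("time","ee_pos","orientation","ft_force","wrist_torque","width","grasp_force")})
E
python3 s.py
```

```text
{'time': 3.3, 'ee_pos': [547.171, -135.341, 278.188], 'orientation': [179.922, 0.011, 98.486], 'ft_force': [4.751, 1.447, -2.019], 'wrist_torque': [0.215, -0.86, -0.072], 'width': 14.28, 'grasp_force': 29.539}
```

>>> step_arm --pt "5 0 0.4 1 0 0 0" --pt "5 0 0 1 0 0 0" --pt "5 0 0 1 0 0 0" --pt "5 0 0 0.5 0 0 0" --pt "5 0 0 0 0 0 0" --pt "5 0 0 0 0 0 0"

```text
time: 3.9
ee_pos: [547.3, -135.3, 275.5]
orientation: [179.9, 0.0, 98.5]
ft_force: [1.6, 2.7, 7.5]
width: 13.8
grasp_force: 29.5
```

```bash
python3 s.py
```

```text
{'time': 3.9, 'ee_pos': [547.291, -135.292, 275.478], 'orientation': [179.939, 0.029, 98.494], 'ft_force': [1.605, 2.685, 7.548], 'wrist_torque': [0.32, -0.31, -0.099], 'width': 13.751, 'grasp_force': 29.546}
```

>>> step_arm --pt "5 0 0 1 0 0 0" --pt "5 0 0 1 0 0 0" --pt "5 0 0 0 0 0 0" --pt "5 0 0 0 0 0 0"

```text
time: 4.3
ee_pos: [547.3, -135.3, 273.8]
orientation: [179.9, 0.0, 98.5]
ft_force: [0.6, 2.5, 10.2]
width: 14.1
grasp_force: 29.5
```

```bash
python3 s.py
```

```text
{'time': 4.3, 'ee_pos': [547.301, -135.28, 273.834], 'orientation': [179.927, 0.038, 98.493], 'ft_force': [0.643, 2.459, 10.158], 'wrist_torque': [0.396, -0.127, -0.124], 'width': 14.077, 'grasp_force': 29.548}
```

>>> step_arm --pt "5 0 0 0 0 0 -0.02" --pt "5 0 0 0 0 0 -0.02" --pt "5 0 0 0 0 0 -0.02" --pt "5 0 0 0 0 0 0" --pt "5 0 0 0 0 0 0"

```text
time: 4.8
ee_pos: [547.3, -135.2, 273.9]
orientation: [179.9, 0.0, 101.9]
ft_force: [1.1, 3.7, 10.1]
width: 13.7
grasp_force: 29.8
```

```bash
python3 s.py
```

```text
{'time': 4.8, 'ee_pos': [547.345, -135.197, 273.87], 'orientation': [179.92, 0.037, 101.945], 'ft_force': [1.132, 3.748, 10.102], 'wrist_torque': [0.568, -0.243, 0.023], 'width': 13.7, 'grasp_force': 29.755}
```

>>> step_arm --pt "5 0 0 0 0 0 -0.02" --pt "5 0 0 0 0 0 -0.02" --pt "5 0 0 0 0 0 0" --pt "5 0 0 0 0 0 0"

```text
time: 5.2
ee_pos: [547.4, -135.2, 273.9]
orientation: [179.9, 0.0, 104.2]
ft_force: [1.7, 2.2, 10.5]
width: 13.9
grasp_force: 29.8
```

```bash
python3 s.py
```

```text
{'time': 5.2, 'ee_pos': [547.367, -135.205, 273.892], 'orientation': [179.919, 0.044, 104.243], 'ft_force': [1.739, 2.223, 10.496], 'wrist_torque': [0.607, -0.214, 0.011], 'width': 13.861, 'grasp_force': 29.766}
```

>>> step_arm --pt "5 0 0 0 0 0 -0.04" --pt "5 0 0 0 0 0 -0.04" --pt "5 0 0 0 0 0 -0.02" --pt "5 0 0 0 0 0 0" --pt "5 0 0 0 0 0 0"

```text
time: 5.7
ee_pos: [547.4, -135.1, 273.9]
orientation: [179.9, 0.0, 110.0]
ft_force: [1.1, 3.3, 9.3]
width: 14.2
grasp_force: 29.9
```

```bash
python3 s.py
```

```text
{'time': 5.7, 'ee_pos': [547.403, -135.143, 273.906], 'orientation': [179.911, 0.049, 109.974], 'ft_force': [1.057, 3.325, 9.252], 'wrist_torque': [0.682, -0.338, 0.091], 'width': 14.215, 'grasp_force': 29.891}
```

>>> step_arm --pt "5 0 0 0 0 0 -0.04" --pt "5 0 0 0 0 0 0" --pt "5 0 0 0 0 0 0"

```text
time: 6.0
ee_pos: [547.4, -135.1, 273.9]
orientation: [179.9, 0.1, 112.3]
ft_force: [1.3, 3.6, 9.7]
width: 13.8
grasp_force: 29.9
```

```bash
python3 s.py
```

```text
{'time': 6.0, 'ee_pos': [547.435, -135.118, 273.919], 'orientation': [179.91, 0.055, 112.276], 'ft_force': [1.298, 3.598, 9.739], 'wrist_torque': [0.673, -0.372, 0.146], 'width': 13.833, 'grasp_force': 29.913}
```

>>> step_arm --pt "5 0 0 0 0 0 -0.04" --pt "5 0 0 0 0 0 0" --pt "5 0 0 0 0 0 0"

```text
time: 6.3
ee_pos: [547.4, -135.1, 273.9]
orientation: [179.9, 0.1, 114.5]
ft_force: [1.8, 4.2, 9.0]
width: 13.6
grasp_force: 29.9
```

```bash
python3 s.py
```

```text
{'time': 6.3, 'ee_pos': [547.423, -135.132, 273.895], 'orientation': [179.911, 0.055, 114.547], 'ft_force': [1.791, 4.173, 9.023], 'wrist_torque': [0.62, -0.362, -0.028], 'width': 13.596, 'grasp_force': 29.86}
```

>>> step_arm --pt "5 0 0 0 0 0 -0.03" --pt "5 0 0 0 0 0 -0.02" --pt "5 0 0 0 0 0 0" --pt "5 0 0 0 0 0 0"

```text
time: 6.7
ee_pos: [547.4, -135.1, 273.9]
orientation: [179.9, 0.1, 117.4]
ft_force: [1.7, 3.5, 9.4]
width: 14.0
grasp_force: 29.9
```

```bash
python3 s.py
```

```text
{'time': 6.7, 'ee_pos': [547.433, -135.142, 273.898], 'orientation': [179.91, 0.059, 117.389], 'ft_force': [1.723, 3.463, 9.363], 'wrist_torque': [0.53, -0.373, -0.261], 'width': 13.966, 'grasp_force': 29.878}
```

>>> step_arm --pt "5 0 0 0 0 0 -0.02" --pt "5 0 0 0 0 0 -0.01" --pt "5 0 0 0 0 0 0" --pt "5 0 0 0 0 0 0"

```text
time: 7.1
ee_pos: [547.5, -135.2, 273.9]
orientation: [179.9, 0.1, 119.1]
ft_force: [1.4, 4.1, 9.2]
width: 14.1
grasp_force: 29.9
```

```bash
python3 s.py
```

```text
{'time': 7.1, 'ee_pos': [547.454, -135.15, 273.932], 'orientation': [179.911, 0.065, 119.121], 'ft_force': [1.351, 4.127, 9.159], 'wrist_torque': [0.616, -0.378, -0.108], 'width': 14.104, 'grasp_force': 29.85}
```

>>> step_arm --pt "5 0 0 0.4 0 0 -0.05" --pt "5 0 0 0 0 0 -0.05" --pt "5 0 0 0 0 0 -0.05" --pt "5 0 0 0 0 0 -0.04" --pt "5 0 0 0 0 0 0" --pt "5 0 0 0 0 0 0"

```text
time: 7.7
ee_pos: [547.5, -135.0, 273.6]
orientation: [179.9, 0.1, 130.0]
ft_force: [1.3, 4.8, 9.3]
width: 14.0
grasp_force: 29.9
```

```bash
python3 s.py
```

```text
{'time': 7.7, 'ee_pos': [547.537, -135.036, 273.61], 'orientation': [179.909, 0.088, 130.036], 'ft_force': [1.269, 4.814, 9.305], 'wrist_torque': [0.79, -0.46, 0.137], 'width': 13.993, 'grasp_force': 29.915}
```

>>> step_arm --pt "5 0 0 0 0 0 -0.04" --pt "5 0 0 0 0 0 0" --pt "5 0 0 0 0 0 0"

```text
time: 8.0
ee_pos: [547.5, -135.0, 273.6]
orientation: [179.9, 0.1, 132.3]
ft_force: [2.1, 4.5, 8.4]
width: 13.7
grasp_force: 29.9
```

```bash
python3 s.py
```

```text
{'time': 8.0, 'ee_pos': [547.521, -135.03, 273.61], 'orientation': [179.912, 0.087, 132.312], 'ft_force': [2.123, 4.482, 8.375], 'wrist_torque': [0.769, -0.429, -0.066], 'width': 13.661, 'grasp_force': 29.865}
```

>>> step_arm --pt "5 0.2 0.3 0.6 0 0 0" --pt "5 0 0 0.4 0 0 -0.02" --pt "5 0 0 0 0 0 -0.02" --pt "5 0 0 0 0 0 0" --pt "5 0 0 0 0 0 0"

```text
time: 8.5
ee_pos: [547.6, -134.9, 272.8]
orientation: [179.9, 0.1, 134.6]
ft_force: [1.6, 3.0, 10.8]
width: 14.0
grasp_force: 29.9
```

```bash
python3 s.py
```

```text
{'time': 8.5, 'ee_pos': [547.557, -134.936, 272.786], 'orientation': [179.936, 0.112, 134.584], 'ft_force': [1.586, 3.024, 10.78], 'wrist_torque': [0.503, -0.27, -0.204], 'width': 13.988, 'grasp_force': 29.858}
```

>>> step_arm --pt "5 0 0 0 0 0 -0.02" --pt "5 0 0 0 0 0 -0.02" --pt "5 0 0 0 0 0 0" --pt "5 0 0 0 0 0 0"

```text
time: 8.9
ee_pos: [547.6, -134.9, 272.8]
orientation: [179.9, 0.1, 136.9]
ft_force: [0.6, 3.6, 11.6]
width: 14.0
grasp_force: 29.8
```

```bash
python3 s.py
```

```text
{'time': 8.9, 'ee_pos': [547.557, -134.905, 272.794], 'orientation': [179.94, 0.114, 136.883], 'ft_force': [0.634, 3.624, 11.646], 'wrist_torque': [0.54, -0.305, -0.048], 'width': 14.001, 'grasp_force': 29.85}
```

>>> step_arm --pt "5 0 0 -0.6 0 0 -0.05" --pt "5 0 0 0 0 0 -0.05" --pt "5 0 0 0 0 0 -0.05" --pt "5 0 0 0 0 0 -0.05" --pt "5 0 0 0 0 0 0" --pt "5 0 0 0 0 0 0"

```text
time: 9.5
ee_pos: [547.6, -134.8, 273.3]
orientation: [180.0, 0.1, 148.4]
ft_force: [1.6, 4.1, 10.4]
width: 13.5
grasp_force: 29.9
```

```bash
python3 s.py
```

```text
{'time': 9.5, 'ee_pos': [547.635, -134.782, 273.32], 'orientation': [179.951, 0.124, 148.374], 'ft_force': [1.611, 4.128, 10.388], 'wrist_torque': [0.825, -0.412, 0.12], 'width': 13.508, 'grasp_force': 29.921}
```

>>> step_arm --pt "5 0 0 0 0 0 -0.04" --pt "5 0 0 0 0 0 0" --pt "5 0 0 0 0 0 0"

```text
time: 9.8
ee_pos: [547.6, -134.8, 273.3]
orientation: [180.0, 0.1, 150.6]
ft_force: [0.7, 3.7, 10.0]
width: 13.8
grasp_force: 29.9
```

```bash
python3 s.py
```

```text
{'time': 9.8, 'ee_pos': [547.635, -134.796, 273.285], 'orientation': [179.954, 0.125, 150.646], 'ft_force': [0.714, 3.656, 10.028], 'wrist_torque': [0.679, -0.341, 0.022], 'width': 13.796, 'grasp_force': 29.86}
```

Third click reached, near 150.6. Probing for the stop again.

>>> step_arm --pt "5 0 0 0 0 0 -0.02" --pt "5 0 0 0 0 0 -0.02" --pt "5 0 0 0 0 0 0" --pt "5 0 0 0 0 0 0"

```text
time: 10.2
ee_pos: [547.6, -134.8, 273.3]
orientation: [180.0, 0.1, 152.9]
ft_force: [1.7, 4.6, 9.3]
width: 14.1
grasp_force: 29.9
```

```bash
python3 s.py
```

```text
{'time': 10.2, 'ee_pos': [547.631, -134.814, 273.299], 'orientation': [179.957, 0.128, 152.918], 'ft_force': [1.731, 4.636, 9.294], 'wrist_torque': [0.625, -0.373, -0.21], 'width': 14.081, 'grasp_force': 29.866}
```

>>> step_arm --pt "5 0 0 0.2 0 0 -0.02" --pt "5 0 0 0 0 0 -0.015" --pt "5 0 0 0 0 0 0" --pt "5 0 0 0 0 0 0"

```text
time: 10.6
ee_pos: [547.6, -134.8, 273.1]
orientation: [180.0, 0.1, 154.9]
ft_force: [1.5, 3.6, 10.4]
width: 14.1
grasp_force: 29.9
```

```bash
python3 s.py
```

```text
{'time': 10.6, 'ee_pos': [547.64, -134.77, 273.144], 'orientation': [179.958, 0.131, 154.935], 'ft_force': [1.533, 3.643, 10.414], 'wrist_torque': [0.727, -0.37, -0.032], 'width': 14.097, 'grasp_force': 29.856}
```

>>> step_arm --pt "5 0 0 0 0 0 -0.05" --pt "5 0 0 0 0 0 -0.05" --pt "5 0 0 0 0 0 -0.05" --pt "5 0 0 0 0 0 -0.05" --pt "5 0 0 0 0 0 0" --pt "5 0 0 0 0 0 0"

```text
time: 11.2
ee_pos: [547.6, -134.6, 273.1]
orientation: [180.0, 0.1, 166.4]
ft_force: [1.4, 5.1, 9.9]
width: 14.0
grasp_force: 30.0
```

```bash
python3 s.py
```

```text
{'time': 11.2, 'ee_pos': [547.641, -134.628, 273.132], 'orientation': [179.971, 0.131, 166.415], 'ft_force': [1.369, 5.094, 9.891], 'wrist_torque': [0.878, -0.403, 0.081], 'width': 13.973, 'grasp_force': 29.993}
```

>>> step_arm --pt "5 0 0 0 0 0 -0.04" --pt "5 0 0 0 0 0 0" --pt "5 0 0 0 0 0 0"

```text
time: 11.5
ee_pos: [547.6, -134.7, 273.1]
orientation: [180.0, 0.1, 168.7]
ft_force: [1.8, 3.4, 10.4]
width: 13.8
grasp_force: 30.0
```

```bash
python3 s.py
```

```text
{'time': 11.5, 'ee_pos': [547.626, -134.669, 273.144], 'orientation': [179.974, 0.133, 168.679], 'ft_force': [1.774, 3.406, 10.397], 'wrist_torque': [0.892, -0.385, -0.139], 'width': 13.846, 'grasp_force': 29.967}
```

>>> step_arm --pt "5 0 0 0 0 0 -0.02" --pt "5 0 0 0 0 0 -0.02" --pt "5 0 0 0 0 0 0" --pt "5 0 0 0 0 0 0"

```text
time: 11.9
ee_pos: [547.6, -134.7, 273.1]
orientation: [180.0, 0.1, 170.9]
ft_force: [1.4, 3.9, 11.1]
width: 14.0
grasp_force: 30.1
```

```bash
python3 s.py
```

```text
{'time': 11.9, 'ee_pos': [547.601, -134.704, 273.099], 'orientation': [179.971, 0.131, 170.936], 'ft_force': [1.376, 3.91, 11.144], 'wrist_torque': [0.799, -0.489, -0.375], 'width': 13.994, 'grasp_force': 30.08}
```

>>> step_arm --pt "5 0 0 0 0 0 -0.015" --pt "5 0 0 0 0 0 -0.01" --pt "5 0 0 0 0 0 0" --pt "5 0 0 0 0 0 0"

```text
time: 12.3
ee_pos: [547.6, -134.7, 273.1]
orientation: [180.0, 0.1, 172.4]
ft_force: [0.8, 3.8, 10.7]
width: 14.1
grasp_force: 30.3
```

```bash
python3 s.py
```

```text
{'time': 12.3, 'ee_pos': [547.593, -134.684, 273.108], 'orientation': [179.971, 0.134, 172.352], 'ft_force': [0.838, 3.777, 10.694], 'wrist_torque': [0.826, -0.54, -0.456], 'width': 14.084, 'grasp_force': 30.327}
```

>>> step_arm --pt "5 0 0 0 0 0 0.04" --pt "5 0 0 0 0 0 0.036" --pt "5 0 0 0 0 0 0" --pt "5 0 0 0 0 0 0"

```text
time: 12.7
ee_pos: [547.6, -134.7, 273.1]
orientation: [180.0, 0.1, 168.1]
ft_force: [0.5, 4.6, 10.9]
width: 13.5
grasp_force: 30.0
```

```bash
python3 s.py
```

```text
{'time': 12.7, 'ee_pos': [547.629, -134.666, 273.116], 'orientation': [179.973, 0.132, 168.052], 'ft_force': [0.544, 4.591, 10.898], 'wrist_torque': [0.894, -0.405, -0.05], 'width': 13.488, 'grasp_force': 29.97}
```

>>> step_arm --pt "5 0 0 0 0 0 0.05" --pt "5 0 0 0 0 0 0.05" --pt "5 0 0 0 0 0 0.05" --pt "5 0 0 0 0 0 0.05" --pt "5 0 0 0 0 0 0.05" --pt "5 0 0 0 0 0 0.05" --pt "5 0 0 0 0 0 0.014" --pt "5 0 0 0 0 0 0"

```text
time: 13.5
ee_pos: [547.6, -134.8, 273.1]
orientation: [180.0, 0.1, 150.0]
ft_force: [1.1, 3.5, 10.3]
width: 13.9
grasp_force: 30.0
```

```bash
python3 s.py
```

```text
{'time': 13.5, 'ee_pos': [547.589, -134.769, 273.117], 'orientation': [179.953, 0.118, 150.044], 'ft_force': [1.109, 3.531, 10.287], 'wrist_torque': [0.812, -0.321, -0.027], 'width': 13.86, 'grasp_force': 29.969}
```

>>> step_arm --pt "5 0 0 0 0 0 0.05" --pt "5 0 0 0 0 0 0.05" --pt "5 0 0 0 0 0 0.05" --pt "5 0 0 0 0 0 0.05" --pt "5 0 0 0 0 0 0.05" --pt "5 0 0 0 0 0 0.05" --pt "5 0 0 0 0 0 0.014" --pt "5 0 0 0 0 0 0"

```text
time: 14.3
ee_pos: [547.5, -134.9, 273.1]
orientation: [179.9, 0.1, 132.1]
ft_force: [2.6, 3.6, 11.4]
width: 14.0
grasp_force: 30.0
```

```bash
python3 s.py
```

```text
{'time': 14.3, 'ee_pos': [547.527, -134.895, 273.101], 'orientation': [179.936, 0.098, 132.05], 'ft_force': [2.572, 3.611, 11.448], 'wrist_torque': [0.54, -0.284, -0.019], 'width': 13.995, 'grasp_force': 29.969}
```

>>> step_arm --pt "5 0 0 0 0 0 0.05" --pt "5 0 0 0 0 0 0.05" --pt "5 0 0 0 0 0 0.05" --pt "5 0 0 0 0 0 0.05" --pt "5 0 0 0 0 0 0.05" --pt "5 0 0 0 0 0 0.05" --pt "5 0 0 0 0 0 0.014" --pt "5 0 0 0 0 0 0"

```text
time: 15.1
ee_pos: [547.4, -134.9, 273.1]
orientation: [179.9, 0.1, 114.1]
ft_force: [1.1, 3.0, 10.3]
width: 14.0
grasp_force: 30.0
```

```bash
python3 s.py
```

```text
{'time': 15.1, 'ee_pos': [547.426, -134.944, 273.07], 'orientation': [179.929, 0.073, 114.066], 'ft_force': [1.138, 2.955, 10.328], 'wrist_torque': [0.516, -0.176, 0.015], 'width': 14.008, 'grasp_force': 29.969}
```

>>> step_arm --pt "5 0 0 -1 0 0 0" --pt "5 0 0 -1.5 0 0 0" --pt "5 0 0 -1.5 0 0 0" --pt "5 0 0 -1.5 0 0 0" --pt "5 0 0 0 0 0 0" --pt "5 0 0 0 0 0 0"

```text
time: 15.7
ee_pos: [547.5, -135.0, 277.3]
orientation: [180.0, 0.0, 114.1]
ft_force: [3.7, 1.5, 4.4]
width: 13.8
grasp_force: 30.0
```

```bash
python3 s.py
```

```text
{'time': 15.7, 'ee_pos': [547.451, -134.993, 277.342], 'orientation': [179.951, 0.036, 114.077], 'ft_force': [3.706, 1.495, 4.43], 'wrist_torque': [0.368, -0.727, -0.049], 'width': 13.765, 'grasp_force': 29.968}
```

>>> step_arm --pt "5 0 0 -1 0 0 0" --pt "5 0 0 0 0 0 0" --pt "40 0 0 0 0 0 0" --pt "50 0 0 0 0 0 0" --pt "50 0 0 0 0 0 0" --pt "50 0 0 0 0 0 0" --pt "50 0 0 -10 0 0 0" --pt "50 0 0 -20 0 0 0"

```text
time: 16.5
ee_pos: [546.6, -134.8, 307.3]
orientation: [-179.8, -0.2, 114.1]
ft_force: [0.2, -0.6, 0.9]
width: 49.7
grasp_force: 0.0
```

```bash
python3 s.py; python3 - <<'E'
from h import *
# starter approach: gripper closed, behind ball on local -x side; then over
c=np.array([491.1,117.5]); a=np.radians(11.2); ux=np.array([np.cos(a),np.sin(a)])
print("ball now est",c-25.2*ux,"on",c+38.4*ux)
import sys
p=(547.4,-134.9,310,114.1); q=(*(c-75*ux),360,101.2)
print("target",q)
for r in rows(p,q,10): print([float(v) for v in r])
E
```

```text
{'time': 16.5, 'ee_pos': [546.579, -134.834, 307.273], 'orientation': [-179.843, -0.164, 114.072], 'ft_force': [0.164, -0.588, 0.909], 'wrist_torque': [-0.071, -0.094, -0.036], 'width': 49.746, 'grasp_force': 0.0}
ball now est [466.37993009 112.60529435] on [528.76867797 124.95859909]
target (np.float64(417.5283633488107), np.float64(102.9324236585021), 360, 101.2)
[27.0, -2.1, -5.0, 0.0, 0.0, 0.0225]
[27.0, -2.8, -5.0, 0.0, 0.0, 0.0225]
[26.9, -3.4, -5.0, 0.0, 0.0, 0.0225]
[26.8, -4.0, -5.0, 0.0, 0.0, 0.0225]
[26.7, -4.6, -5.0, 0.0, 0.0, 0.0225]
[26.6, -5.2, -5.0, 0.0, 0.0, 0.0225]
[26.5, -5.8, -5.0, 0.0, 0.0, 0.0225]
[26.3, -6.4, -5.0, 0.0, 0.0, 0.0225]
[26.2, -6.9, -5.0, 0.0, 0.0, 0.0225]
[26.0, -7.5, -5.0, 0.0, 0.0, 0.0225]
```

>>> step_arm --pt "50 0 0 -20 0 0 0" --pt "30 0 0 -32 0 0 0" --pt "0 0 0 0 0 0 0" --pt "0 27 -2.1 0 0 0 0.0225" --pt "0 27 -2.8 0 0 0 0.0225" --pt "0 26.9 -3.4 0 0 0 0.0225" --pt "0 26.8 -4 0 0 0 0.0225" --pt "0 26.7 -4.6 0 0 0 0.0225"

```text
time: 17.3
ee_pos: [481.4, -15.2, 360.0]
orientation: [-180.0, -0.0, 107.6]
ft_force: [0.0, 0.7, 0.5]
width: 1.5
grasp_force: 0.0
```

>>> step_arm --pt "0 26.6 -5.2 0 0 0 0.0225" --pt "0 26.5 -5.8 0 0 0 0.0225" --pt "0 26.3 -6.4 0 0 0 0.0225" --pt "0 26.2 -6.9 0 0 0 0.0225" --pt "0 26 -7.5 0 0 0 0.0225" --pt "0 0 0 0 0 0 0" --pt "0 0 0 0 0 0 0"

```text
time: 18.0
ee_pos: [417.2, 103.0, 360.3]
orientation: [180.0, 0.0, 101.3]
ft_force: [0.3, -0.2, 0.1]
width: 0.7
grasp_force: 0.0
```

```bash
python3 - <<'E'
from bench import imaging
import cv2,numpy as np,pickle
c=[imaging.capture(n) for n in("scene","top")]
pickle.dump(c,open("caps2.pkl","wb"))
i=[cv2.resize(c[k]["pixels"][v:v+120,u:u+80*s,::-1],(400 if k else 600,600 if 0 else 450),interpolation=cv2.INTER_CUBIC) for k,u,v,s in((0,262,160,2),)]
t=cv2.resize(c[1]["pixels"][240:300,324:404,::-1],(200,150),interpolation=cv2.INTER_CUBIC)
i.append(np.vstack([t,np.zeros((300,200,3),np.uint8)]))
cv2.imwrite("pics/g2.png",np.hstack(i))
E
```

```text
(no output)
```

View pics/g2.png

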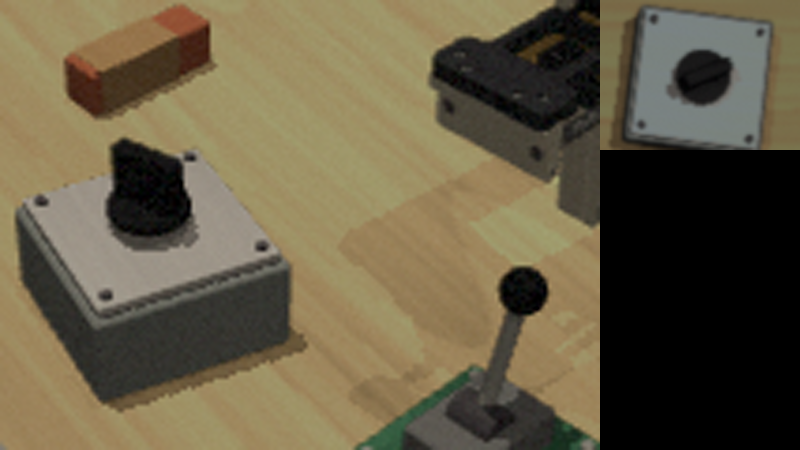

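The picture shows the dial raised, one click anticlockwise of where it started, as expected. The lever is still off with its ball at (523,290), and the closed fingers are behind it. Next I go down and push along tool +y.

>>> step_arm --pt "0 0 0 20 0 0 0" --pt "0 0 0 14 0 0 0" --pt "0 0 8 0 0 0 0" --pt "0 0 8 0 0 0 0" --pt "0 0 8 0 0 0 0" --pt "0 0 8 0 0 0 0" --pt "0 0 8 0 0 0 0" --pt "0 0 0 0 0 0 0"

```text
time: 18.9
ee_pos: [457.9, 110.7, 326.3]
orientation: [179.9, 0.0, 101.2]
ft_force: [0.6, 0.6, 0.7]
width: 0.4
grasp_force: 0.0
```

>>> step_arm --pt "0 0 6 0 0 0 0" --pt "0 0 6 0 0 0 0" --pt "0 0 6 0 0 0 0" --pt "0 0 6 0 0 0 0" --pt "0 0 6 0 0 0 0" --pt "0 0 4 0 0 0 0" --pt "0 0 0 0 0 0 0" --pt "0 0 0 0 0 0 0"

```text
time: 19.7
ee_pos: [490.0, 117.2, 326.0]
orientation: [180.0, 0.0, 101.2]
ft_force: [-0.5, -0.4, 0.4]
width: 0.3
grasp_force: 0.0
```

```bash
python3 s.py
```

```text
{'time': 19.7, 'ee_pos': [490.033, 117.188, 326.027], 'orientation': [179.988, 0.002, 101.188], 'ft_force': [-0.491, -0.383, 0.419], 'wrist_torque': [-0.098, -0.095, -0.008], 'width': 0.272, 'grasp_force': 0.0}
```

>>> step_arm --pt "0 0 3 0 0 0 0" --pt "0 0 2 0 0 0 0" --pt "0 0 2 0 0 0 0" --pt "0 0 0 0 0 0 0" --pt "0 0 0 0 0 0 0"

```text
time: 20.2
ee_pos: [496.9, 118.5, 326.1]
orientation: [180.0, 0.0, 101.2]
ft_force: [-0.2, 0.2, 0.5]
width: 0.4
grasp_force: 0.0
```

>>> step_arm --pt "0 0 1 0 0 0 0" --pt "0 0 1 0 0 0 0" --pt "0 0 0 0 0 0 0" --pt "0 0 0 0 0 0 0"

```text
time: 20.6
ee_pos: [498.8, 118.9, 326.0]
orientation: [180.0, -0.0, 101.2]
ft_force: [0.5, -0.1, -1.1]
width: 0.3
grasp_force: 0.3
```

```bash
python3 s.py;python3 - <<'E'
from bench import imaging
import cv2
c=imaging.capture("scene")
cv2.imwrite("pics/g3.png",cv2.resize(c["pixels"][180:330,320:470,::-1],(600,600),interpolation=cv2.INTER_CUBIC))
E
```

```text
{'time': 20.6, 'ee_pos': [498.755, 118.924, 326.044], 'orientation': [179.999, -0.002, 101.184], 'ft_force': [0.474, -0.074, -1.063], 'wrist_torque': [-0.021, -0.012, -0.005], 'width': 0.339, 'grasp_force': 0.278}
```

View pics/g3.png

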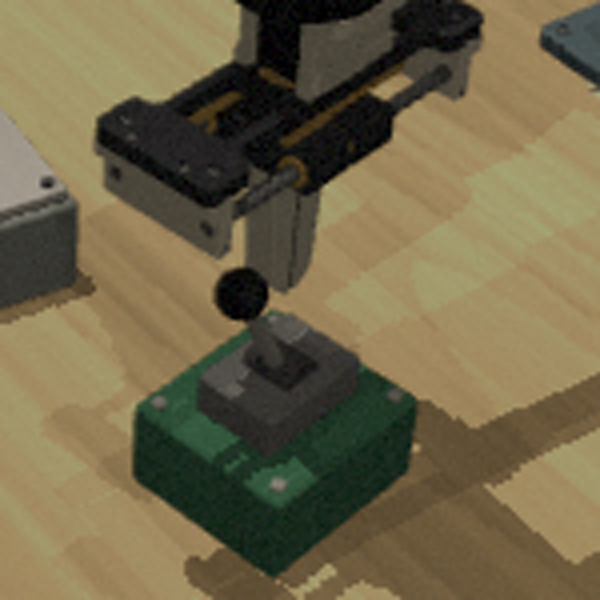

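The ball is pushed over, at crop (242,294), or scene pixel (380,253), with the fingers just behind it. No stop force yet, so I push on gently.

>>> step_arm --pt "0 0 1 0 0 0 0" --pt "0 0 1 0 0 0 0" --pt "0 0 0 0 0 0 0" --pt "0 0 0 0 0 0 0"

```text
time: 21.05
ee_pos: [500.8, 119.3, 326.1]
orientation: [180.0, 0.0, 101.2]
ft_force: [-1.0, -0.6, -0.7]
width: 0.2
grasp_force: 0.2
```

```bash
python3 s.py;python3 - <<'E'
from bench import imaging
from h import *
c=imaging.capture("scene")
print("on would be",proj(c,[528.8,125,147.2]))
g=c["pixels"][225:285,360:410].max(2)<35
n,l,s,cc=cv2.connectedComponentsWithStats(g.astype(np.uint8)); print([(s[i,4],(cc[i]+[360,225]).round(1)) for i in range(1,n) if s[i,4]>30])
E
```

```text
{'time': 21.05, 'ee_pos': [500.797, 119.314, 326.107], 'orientation': [179.982, 0.002, 101.183], 'ft_force': [-1.022, -0.618, -0.665], 'wrist_torque': [-0.08, -0.037, 0.029], 'width': 0.214, 'grasp_force': 0.209}
on would be [[379.01443454 254.98903929]]
[(np.int32(76), array([370.5, 227.5])), (np.int32(127), array([379.5, 254. ])), (np.int32(67), array([391.5, 271.6]))]
```

>>> step_arm --pt "0 0 0.7 0 0 0 0" --pt "0 0 0.7 0 0 0 0" --pt "0 0 0 0 0 0 0" --pt "0 0 0 0 0 0 0"

```text
time: 21.5
ee_pos: [502.1, 119.6, 326.0]
orientation: [180.0, 0.0, 101.2]
ft_force: [-0.2, -0.5, 0.7]
width: 0.5
grasp_force: 0.3
```

```bash
python3 s.py
```

```text
{'time': 21.5, 'ee_pos': [502.109, 119.574, 326.047], 'orientation': [179.998, 0.0, 101.184], 'ft_force': [-0.151, -0.522, 0.659], 'wrist_torque': [-0.077, 0.066, 0.053], 'width': 0.534, 'grasp_force': 0.266}
```

>>> step_arm --pt "0 0 0.7 0 0 0 0" --pt "0 0 0 0 0 0 0" --pt "0 0 0 0 0 0 0"

```text
time: 21.8
ee_pos: [502.7, 119.7, 326.0]
orientation: [-180.0, -0.0, 101.2]
ft_force: [-1.9, 0.5, -0.5]
width: 0.5
grasp_force: 0.8
```

```bash
python3 s.py
```

```text
{'time': 21.8, 'ee_pos': [502.653, 119.699, 326.023], 'orientation': [-179.979, -0.002, 101.186], 'ft_force': [-1.913, 0.522, -0.5], 'wrist_torque': [-0.1, 0.165, 0.03], 'width': 0.497, 'grasp_force': 0.76}
```

>>> step_arm --pt "0 0 0.5 0 0 0 0" --pt "0 0 0.5 0 0 0 0" --pt "0 0 0 0 0 0 0" --pt "0 0 0 0 0 0 0"

```text
time: 22.2
ee_pos: [503.2, 119.8, 325.9]
orientation: [-179.9, -0.0, 101.2]
ft_force: [-5.3, -1.8, 1.9]
width: 0.3
grasp_force: 2.6
```

```bash
python3 s.py
```

```text
{'time': 22.2, 'ee_pos': [503.163, 119.816, 325.892], 'orientation': [-179.886, -0.002, 101.189], 'ft_force': [-5.314, -1.849, 1.945], 'wrist_torque': [-0.258, 0.718, 0.033], 'width': 0.266, 'grasp_force': 2.603}
```

The lever is on its end stop: force rose to 5.6 N with 0.5 mm of travel. Now I back off, rise and check.

>>> step_arm --pt "0 0 -10 0 0 0 0" --pt "0 0 -25 0 0 0 0" --pt "0 0 -30 0 0 0 0" --pt "0 0 -20 -20 0 0 0" --pt "0 0 -10 -40 0 0 0" --pt "0 0 0 -20 0 0 0" --pt "0 0 0 0 0 0 0" --pt "0 0 0 0 0 0 0"

```text
time: 23.0
ee_pos: [410.4, 101.5, 406.3]
orientation: [179.9, 0.0, 101.2]
ft_force: [0.1, -0.8, 0.3]
width: 0.3
grasp_force: 0.0
```

```bash
python3 s.py;python3 - <<'E'
from bench import imaging
import cv2
c=imaging.capture("scene")
cv2.imwrite("pics/g4.png",cv2.resize(c["pixels"][150:450,210:530,::-1],(800,600)[:2] if 0 else (640,600),interpolation=cv2.INTER_CUBIC))
E
```

```text
{'time': 23.0, 'ee_pos': [410.41, 101.459, 406.265], 'orientation': [179.872, 0.019, 101.178], 'ft_force': [0.113, -0.812, 0.252], 'wrist_torque': [-0.053, -0.074, -0.029], 'width': 0.333, 'grasp_force': 0.0}
```

View pics/g4.png

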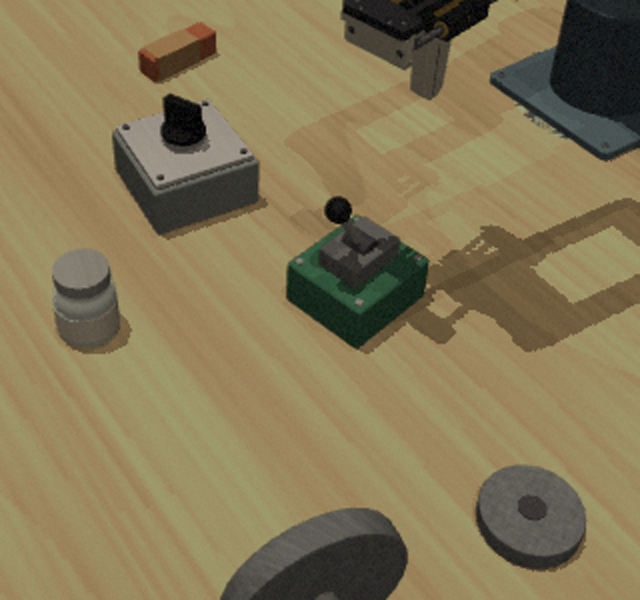

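The dial at (183,120) is up. The lever ball at (338,210) is fully over, the robot is clear, and the bystanders haven't moved.

```bash
python3 -c "
from bench import arm
print(arm.sign_off())"
```

```text
the job is handed in; nothing more can be done
None
```

The job is handed in: the stop was felt four clicks anticlockwise of the start, the dial was set three clicks clockwise of it and let back up, then the starter lever was pushed onto its end stop, and the jar, felt wheel and bar were left where they were.

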